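# Set the depth stop of a drill stand to a setting block

### The arm

A 6-joint arm with a two-finger parallel gripper is mounted at the origin on a cart in front of the work surface, level with it; the furniture and walls round the work are solid. World frame = base frame: x ahead of the robot, y to its left, z up, the work surface at z = 0. Lengths are in m, angles in degrees, forces in N, time in s.
With the tool pointing down it reaches from about 0.3 to 0.75 m from the base axis. Payload 8.5 kg.
Tool frame: the origin (TCP) lies at the very end of the fingers, on their centre line; the grasp point (between the pads) lies behind it (arm.grip_point_offset is the z of the grasp point in the tool frame, in m); z points along the fingers, y is the line along which they close (so a half turn about z gives the same grasp; the last joint's range is limited). The gripper opens to 85 mm and grips with 20 to 120 N. Pads are 22 mm wide; open, the fingers measure 114 mm over their backs; the gripper's body (76 mm by 85 mm) begins 54 mm behind the grasp point. The pads swing forward as they close: fully open they stand 13 mm farther back than shut.
Start: joints at [52.294, 21.807, 74.336, -0, 83.858, -12.336], TCP at [0.236, 0.497, 0.231] pointing down, gripper open.
Joint ranges: [-178.18, 178.18], [-50.72, 133.34], [12.68, 142.11], [-81.47, 261.47], [9.98, 163.14], [-165.26, 165.26]. Speed limits (degrees/s): [136.94, 136.94, 180, 180, 180, 180].

### API

Orientations are given as a 3x3 rotation matrix whose columns are the frame's x, y, z axes.
In Python, from plant import arm, imaging, spotter, monitor gives the robot as it stands. The module is installed in compiled form; this text tells all that it offers. Calls block until the motion is done:
- arm.move_ptp(position, orientation): joint-space move of the TCP to a pose.
- arm.servo_line(position, ori=None, speed=0.15): straight line of the TCP; ori=None keeps the orientation; speed is the mean speed in m/s.
- arm.move_j(angles): joint-space move.
- arm.release() and arm.close(strength=None): open the fingers fully, or close them until they stop; strength is the grip in N (None keeps the last).
- arm.pause(seconds).
- arm.solve_ik(position, orientation): joint angles nearest the present ones, or None.
- imaging.capture(name): name is "scene" or "top" or "wrist"; returns a dict with "image" (384x512x3 uint8, blue, green, red), "K" (3x3 intrinsics, pixels), "k1" (the pictures are not rectified: a ray, as slopes to the right and down, at radius r is drawn at 1 + k1 r^2 times it, then the intrinsics apply), "view" (4x4, takes a point from world to camera coordinates); the wrist camera has in their place "mount" (4x4, takes a point from camera to tool coordinates, whose origin is the TCP and whose axes are the flange's). Camera axes: x right, y up, looking along -z (the intrinsics and any distortion apply to the point x, -y, -z); pixel columns grow to the right and rows downward; lengths in m; the calibration is good to about 2 mm. A picture is of the moment at which its call begins: read the wrist's pose just before it. There is no depth.
A pose or a line that the arm cannot do raises arm.PlanningError and nothing moves.
- arm.sign_off(): hands the job in; it is judged then, once.
Trained networks look in the newest picture that a camera, given by its name, has taken for a name from the list of things; names that differ only in an ending like _2 or _b are one class to them, and where a whole thing is asked for, a point or a joint stands for the part that bears it (a point fixed in the world has none). Each returns a list of dicts, best first, with "score" (0 to 1); they miss things now and then, are a little off and sometimes report something else, mostly with a low value. They report only what shows in the picture. A call takes as long as a camera call.
- spotter.find_in(camera, target): "pixel" ([row, column] in pixels, amid what is visible of it).
- spotter.silhouettes(camera, target): "pixels" (384x512 bool, what is visible of it) and "pixel" ([row, column] in pixels, amid what is visible of it).
Readings, each from a call of its own:
- monitor.get_clock(): time.
- monitor.get_qpos(): joint angles.
- monitor.get_joint_vel(): joint speeds.
- monitor.get_joint_torque(): joint torques, N m.
- monitor.get_position(): TCP position.
- monitor.get_eef_rot(): TCP orientation.
- monitor.get_wrist_force(): force on the tool from outside, world axes, zero at the start.
- monitor.get_moment(): the same for the moment, N m.
- monitor.get_opening(): finger opening in m.
- monitor.get_gripper_force(): force on a finger pad.
Only numpy, scipy, OpenCV 4.12 (cv2) and the standard library are available. Lean on these libraries where they do the work, as an engineer would, in place of code of your own. Each camera call takes 0.05 s, during which the arm holds its last target. There are 200 camera calls.

### The job

Set the plunge depth of the small drill stand to the taller of the two setting blocks: lay that block in the stand's channel under the stop screw, up against the back stop, and with the driver turn the stop screw down until the block just drags beneath its rubber pad. Leaving the screw as set, draw the block out along the channel against that light drag until it is clear of the pad. Finish with the driver back upright in its holder, the block lying level and everything else where it was.

Things in the scene. Friction and masses are not known exactly. Their poses are not given: they have to be found in the camera images.
- drill_stand: Small grey drill stand, fixed; base 175 x 175 mm. Origin: on the table under the stop screw's axis; -x points out of the channel's open mouth, +y to the perforator. Column at x 92, y 45 mm, 240 mm high; carriage locked on it carries a perforator at x 30, y 88 mm (top 250 mm high) and the stop arm, whose 38 mm round boss about the screw axis is 110 to 130 mm above the table.
- anvil (a point): On the screw axis, on the surface of the dark steel anvil bar, 50 mm above the table; axes as the stand. The bar runs from x = -135 to +37 mm and is 58 mm wide; on it the channel along x: two rails 8 mm high, 38 mm apart, from x = -78 to +37 mm, flaring to about 60 mm between x = -78 and -115 mm.
- back_stop (a point): Middle of the back stop's front face, on the anvil's surface, 30 mm beyond the screw axis (stand's x = +30 mm), 50 mm above the table; the back stop is 12 mm high. Axes as the stand.
- stop_pad: The stop screw's round rubber pad (22 mm across), over the channel; origin: centre of its underside. The pad does not turn with the screw. It yields like a spring, 1 mm for each 5 N: pressed in 0.3 to 1.4 mm on a block it just drags, more clamps it, less leaves it loose. It starts 36 to 39 mm above the anvil.
- screw_cup (a point): Centre of the rim of the stop screw's steel head, above the stop arm and 69 mm above the unloaded pad face: a round cup, 37 mm outside, 30 mm inside, narrowing to 24 mm, 15 mm deep. In its floor a straight slot for the driver, 6 mm wide, 24 mm long, from 7 to 15 mm below the rim. This point's x axis lies along the slot; it turns and sinks with the screw.
- stop_screw (a joint): Angle of the stop screw, rad: grows as it is turned clockwise seen from above, which lowers cup and pad by 10 mm a turn (1.59 mm per rad). At 0 the pad face is 40 mm above the anvil. Stiff enough (0.06 N m) to stay where it is left.
- tall_block: The taller setting block: plain aluminium bar 130 x 32 x 34 mm (long along x, 34 mm high), 0.28 kg, loose on a black mat 6 mm thick (140 x 142 mm). Origin: centre of its underside.
- low_block: The lower setting block, not wanted here: as the other but 24 mm high, 0.20 kg.
- driver: Stubby flat driver, upright, blade down, 106 mm long, 0.12 kg. Origin: on its axis under the steel shoulder (35 mm across, 6 mm thick, cross pin along x). Below: blade 20 mm (x) by 4 mm (y), 14 mm long, its last 3 mm 17.5 x 2.6 mm. Above: round handle 26 mm across from 22 to 84 mm, top at 92 mm. Fully in the slot, its shoulder rests on the cup's rim and it stands by itself.
- driver_holder: Grey plastic driver holder, fixed: block 64 x 64 x 65 mm on a foot 78 x 78 mm; origin on the table at its centre.
- holder_mouth (a point): Centre of the holder's top, 65 mm above the table: a round hole 27 mm across, right through; the driver's shoulder rests on it with the driver's origin here.
- saline_bottle: Bystander: white bottle with a blue cap, 58 mm across, 138 mm high, standing left of the stand; origin at the centre of its foot.
- specimen_jar: Bystander: yellow-capped jar, 40 mm across, 52 mm high, between the holder and the stand; origin at the centre of its foot.
- hex_driver: Bystander, not the driver for this screw: slim hex driver lying flat, green handle 19 mm, 153 mm long, on the right; origin at the middle of its underside.
- drill_console: Fixed equipment to the right, in the way: drill console 352 mm (x) by 250 mm (y), 172 mm high, with a folded gown on its rear top up to about 235 mm; origin at the centre of its underside, its front looks along its -x axis, close behind the driver holder.

How it is judged (in metres and radians):
On the way, in this order (a step that is already met when the one before it is completed fails the run):
1. the taller block lies in the channel under the pad, up against the back stop (x of tall_block in the frame of drill_stand between -0.046 and -0.025 m and horizontal distance between tall_block and back_stop below 0.077 m and angle between the x axis of tall_block and the x axis of drill_stand, either way round below 0.12 rad and height (world z) of tall_block below 0.053 m and contact force between the fingers and tall_block below 0.1 N), for 0.2 s.
2. the stop screw is turned down until its pad bears lightly on the block, 1 to 8 N, and is still (contact force between stop_pad and tall_block between 1 and 8 N and x of tall_block in the frame of drill_stand above -0.046 m and velocity of joint stop_screw between -0.1 and 0.1 rad/s), for 0.3 s.
3. the block is drawn out against the drag of the pad (x of tall_block in the frame of drill_stand below -0.052 m and contact force between stop_pad and tall_block above 0.5 N), for 0.1 s.
At the end, for the whole second after the job is handed in: The taller block lies level and at rest, clear of the pad (its centre over 77 mm from the screw axis); the unloaded pad is left 0.1 to 2.2 mm lower than the block's 34 mm above the anvil; the driver stands upright in its holder (within 6 mm), shoulder down; all released (horizontal distance between tall_block and stop_pad above 0.077 m and angle between each of tall_block, driver's own z axis and vertical below 0.1 rad and linear speed of each of tall_block, driver below 0.02 m/s and height (world z) of tall_block above -0.005 m and z of stop_pad in the frame of drill_stand between 0.0818 and 0.0839 m and horizontal distance between driver and holder_mouth below 0.006 m and height (world z) of driver below 0.068 m); the robot touches nothing.
It fails at once if the stop screw is run down so far that the pad clamps the block hard (over 18 N) (contact force between stop_pad and tall_block above 18 N and value of joint stop_screw above 3.5 rad).
It fails at once if the stop screw is turned with the fingers instead of the driver (contact force between the fingers and stop_screw above 3 N).
It fails at once if the lower block is disturbed (over 15 mm) (distance of low_block from where it was at the start of the episode above 0.015 m).
It fails at once if a bystander is disturbed: saline bottle, yellow-capped jar or green hex driver moved over 15 mm (distance of any of saline_bottle, specimen_jar, hex_driver from where it was at the start of the episode above 0.015 m).
It also fails if it takes over 72 s, if anything falls off the work surface, if the arm or the gripper's body presses on something with over 40 N, if the wrist force passes 120 N, or if a joint passes its speed limit or range.

## Working session

There is one attempt and no reset: what is moved stays moved. The work goes in short steps, each a Python script; the robot and the scene stay as the last script left them, time stands still between calls to the robot, and variables do not carry over. Pictures are saved under pics/ and viewed, at most 10 in all, crops included, and the job is handed in when it is done.

```bash
mkdir -p pics; ls; cat > h.py <<'E'
import numpy as np, cv2
from plant import arm, imaging, spotter, monitor
def ray(c, px, T=None):
    # pixel [row,col] -> origin, direction in world
    K=c["K"]; k=np.array([c["k1"],0,0,0.])
    u=cv2.undistortPoints(np.array([[[px[1],px[0]]]],float),K,k)[0,0]
    d=np.array([u[0],-u[1],-1.])
    M=np.linalg.inv(c["view"]) if "view" in c else T@c["mount"]
    return M[:3,3], M[:3,:3]@d
def onz(c,px,z,T=None):
    o,d=ray(c,px,T); return o+d*(z-o[2])/d[2]
def tool():
    T=np.eye(4); T[:3,:3]=np.array(monitor.get_eef_rot()); T[:3,3]=monitor.get_position(); return T
def proj(c,p,T=None):
    V=c["view"] if "view" in c else np.linalg.inv(T@c["mount"])
    q=V@np.append(p,1); x,y=q[0]/-q[2],-q[1]/-q[2]; s=1+c["k1"]*(x*x+y*y)
    w=c["K"]@[x*s,y*s,1]; return w[1],w[0]
E
python3 - <<'E'
from h import *
ims=[]
for n in("scene","top"):
    c=imaging.capture(n); cv2.imwrite(f"pics/{n}0.png",c["image"])
    V=np.linalg.inv(c["view"]); print(n,V[:3,3].round(3),(-V[:3,2]).round(2),c["K"][0,0],c["k1"])
    for t in("drill_stand","stop_pad","screw_cup","tall_block","low_block","driver","driver_holder","saline_bottle","specimen_jar","hex_driver","drill_console"):
        r=spotter.find_in(n,t); print(t,[(np.round(a["pixel"],1).tolist(),round(a["score"],2),onz(c,a["pixel"],0.03).round(3)[:2].tolist()) for a in r[:3]])
print(monitor.get_clock(), arm.grip_point_offset)
E
```

```text
pics
scene [ 0.958 -0.466  1.114] [-0.34  0.48 -0.81] 483.7491674938858 -0.04087575678080119
drill_stand [([176.7, 333.0], 0.76, [0.684, 0.31])]
stop_pad []
screw_cup [([159.3, 314.0], 0.52, [0.61, 0.332])]
tall_block [([149.5, 244.0], 0.95, [0.426, 0.246])]
low_block [([185.9, 192.7], 0.75, [0.386, 0.061]), ([126.7, 257.7], 0.57, [0.408, 0.341]), ([159.3, 314.8], 0.57, [0.611, 0.333])]
driver [([176.9, 200.1], 0.84, [0.383, 0.096])]
driver_holder [([184.0, 199.8], 0.61, [0.398, 0.077])]
saline_bottle [([126.6, 319.1], 0.86, [0.558, 0.448])]
specimen_jar [([175.1, 334.1], 0.6, [0.684, 0.316]), ([178.6, 239.6], 0.43, [0.476, 0.155])]
hex_driver [([250.9, 127.7], 0.66, [0.379, -0.188])]
drill_console [([184.8, 199.3], 0.67, [0.398, 0.074])]
top [0.411 0.117 1.186] [ 0.12  0.01 -0.99] 390.9026550078911 -0.028955585966458947
drill_stand [([154.0, 212.9], 0.77, [0.673, 0.274]), ([235.9, 278.7], 0.25, [0.431, 0.072]), ([220.7, 252.3], 0.16, [0.474, 0.151])]
stop_pad []
screw_cup [([238.9, 219.7], 0.54, [0.419, 0.245]), ([154.4, 220.2], 0.42, [0.672, 0.252])]
tall_block [([239.4, 220.2], 0.59, [0.417, 0.244])]
low_block [([244.4, 188.7], 0.88, [0.401, 0.336])]
driver [([154.1, 210.7], 0.61, [0.673, 0.281]), ([240.6, 283.0], 0.41, [0.417, 0.059])]
driver_holder [([237.7, 277.5], 0.78, [0.425, 0.075])]
saline_bottle [([186.1, 163.4], 0.8, [0.573, 0.419])]
specimen_jar []
hex_driver [([156.2, 217.8], 0.52, [0.667, 0.259]), ([261.3, 366.1], 0.46, [0.361, -0.184])]
drill_console []
1.2 -0.0187
```

View pics/scene0.png

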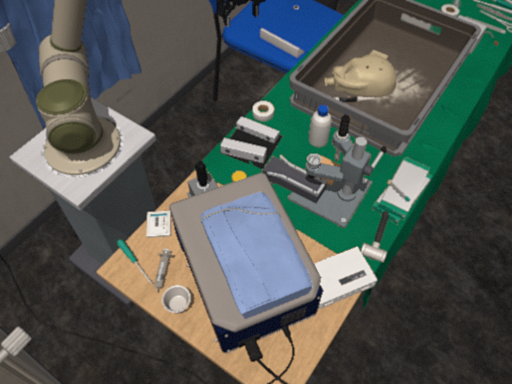

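View pics/top0.png

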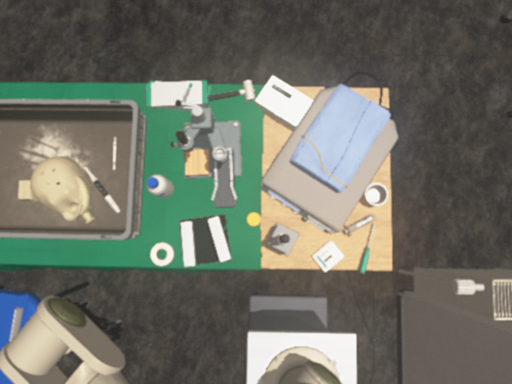

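The scene picture shows the mat with both blocks at about (140,250) and the stand at (175,330). In the top picture the taller block is at (240,220), the lower one at (244,189), the cup at (154,220) and the driver at (240,283). The networks' picks for the blocks and the stand match what I see. Next I'll look closer with the wrist camera.

```bash
python3 - <<'E'
from h import *
c=imaging.capture("wrist"); print(c["mount"].round(3).tolist(),c["K"].round(1).tolist(),c["k1"])
R=tool()[:3,:3]; print(R.round(3).tolist())
ct=imaging.capture("top")
cup=onz(ct,[154.4,220.2],0.156); mouth=onz(ct,[205,226],0.05); drv=onz(ct,[240.6,283],0.14); blk=onz(ct,[239.4,220.2],0.04)
print(cup,mouth,drv,blk)
Rd=np.array([[1,0,0],[0,-1,0],[0,0,-1.]])
for nm,p,RR in(("a",[0.42,0.26,0.30],Rd),("b",[0.55,0.24,0.36],Rd),("c",[0.40,0.07,0.30],Rd)):
    for Rz in (RR, RR@np.diag([-1,-1,1.]), ):
        q=arm.solve_ik(p,Rz); print(nm,None if q is None else np.round(q,0))
E
```

```text
[[-0.0, 0.96, 0.279, 0.071], [1.0, 0.0, -0.0, -0.0], [-0.0, 0.279, -0.96, -0.142], [0.0, 0.0, 0.0, 1.0]] [[270.6, 0.0, 255.2], [0.0, 270.6, 190.9], [0.0, 0.0, 1.0]] 0.00025899599973356826
[[-0.904, 0.428, 0.0], [0.428, 0.904, -0.0], [-0.0, -0.0, -1.0]]
[0.64380845 0.23701916 0.156     ] [0.51725647 0.22773082 0.05      ] [0.41662294 0.06455876 0.14      ] [0.41711413 0.2427337  0.04      ]
a [ 18.  14.  75.  -0.  91. 108.]
a [ 18.  14.  75.  -0.  91. -72.]
b [ 12.  25.  49.  -0. 106. 102.]
b [ 12.  25.  49.  -0. 106. -78.]
c [-7.  4. 87. -0. 89. 83.]
c [ -7.   4.  87.  -0.  89. -97.]
```

```bash
python3 - <<'E'
from h import *
import pickle
Rd=np.array([[1,0,0],[0,-1,0],[0,0,-1.]])
for nm,p,ts in(("blk",[0.38,0.26,0.22],["tall_block","low_block","driver"]),("stand",[0.565,0.237,0.28],["tall_block","low_block","screw_cup","drill_stand","stop_pad"]),("drv",[0.345,0.09,0.20],["driver","driver_holder","tall_block"])):
    arm.move_ptp(p,Rd); arm.pause(0.2); T=tool(); c=imaging.capture("wrist"); cv2.imwrite(f"pics/w_{nm}.png",c["image"])
    S={t:spotter.silhouettes("wrist",t) for t in ts}
    pickle.dump((T,{k:v for k,v in c.items()},S),open(f"{nm}.pkl","wb"))
    for t in ts:
        for a in S[t][:2]: 
            m=a["pixels"].astype(np.uint8); print(nm,t,np.round(a["pixel"]),round(a["score"],2),m.sum(),np.round(cv2.minAreaRect(cv2.findNonZero(m)),1) if 0 else [np.round(x,1) for x in cv2.minAreaRect(cv2.findNonZero(m))])
print(monitor.get_clock())
E
```

```text
blk tall_block [136. 268.] 0.6 3101 [array([264.7, 136.1]), array([112.6,  28.9]), np.float64(73.1)]
blk low_block [145. 193.] 0.68 3095 [array([191.4, 147.7]), array([107.5,  30. ]), np.float64(78.7)]
blk driver [143. 471.] 0.88 2812 [array([468.2, 141.6]), array([90.4, 37.7]), np.float64(7.4)]
stand tall_block [245. 251.] 0.62 1829 [array([248.3, 248. ]), array([81.8, 24.4]), np.float64(70.6)]
stand low_block [250. 196.] 0.92 1621 [array([193.9, 254.2]), array([74.6, 24.1]), np.float64(78.3)]
stand low_block [164. 108.] 0.39 3153 [array([111.6, 164.7]), array([47.4, 85.6]), np.float64(77.9)]
stand screw_cup [ 98. 251.] 0.83 1254 [array([252. ,  96.5]), array([39., 38.]), np.float64(90.0)]
stand drill_stand [ 66. 222.] 0.55 23837 [array([183.5,  99.5]), array([199., 209.]), np.float64(90.0)]
drv driver [105. 292.] 0.96 1662 [array([291.6, 103. ]), array([40. , 51.2]), np.float64(76.0)]
drv driver_holder [100. 266.] 0.97 3424 [array([281.1, 103.6]), array([71.5, 73.4]), np.float64(27.6)]
drv tall_block [101. 114.] 0.84 5220 [array([113.2, 103.3]), array([135. ,  41.6]), np.float64(65.2)]
6.3167
```

```bash
python3 -c "
import cv2,numpy as np
a=cv2.imread('pics/w_stand.png');b=cv2.imread('pics/w_drv.png')
cv2.imwrite('pics/m1.png',a);cv2.imwrite('pics/m2.png',b)"
```

```text
(no output)
```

View pics/w_stand.png

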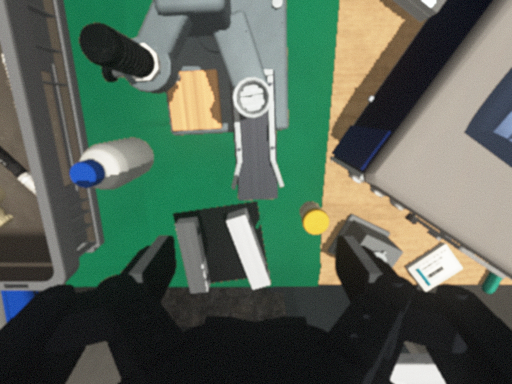

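View pics/w_drv.png

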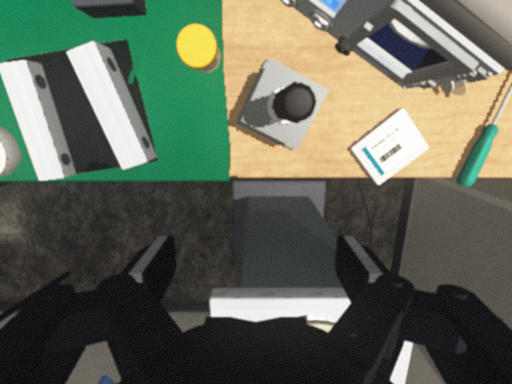

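The stand picture has the cup at (97,253) with its slot running roughly across the image, the channel mouth near (195,258), the taller block at (247,248) and the perforator at (50,110). In the driver picture the driver is at (103,293) in its holder. I'll enlarge crops to pick off the details.

```bash
python3 - <<'E'
import cv2,numpy as np
def cr(n,r0,r1,c0,c1,w,h): return cv2.resize(cv2.imread(f'pics/{n}.png')[r0:r1,c0:c1],(w,h),interpolation=cv2.INTER_CUBIC)
a=cr('w_blk',70,220,160,310,400,400)          # x2.667
b=cr('w_stand',72,122,228,278,400,400)        # x8
c=cr('w_drv',70,120,265,315,400,200*2)[:200]  # x8 top half
d=cr('w_stand',90,200,210,310,364,200*2)[:200]
top=np.hstack([a,b]); 
e=cr('w_drv',55,155,230,330,200,200); f=cr('w_stand',90,210,200,320,200,200); g=cr('w_drv',80,130,265,325,240,200); 
bot=np.hstack([e,f,g,np.zeros((200,160,3),np.uint8)])
cv2.imwrite('pics/crops.png',np.vstack([top,bot]))
E
```

```text
(no output)
```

View pics/crops.png

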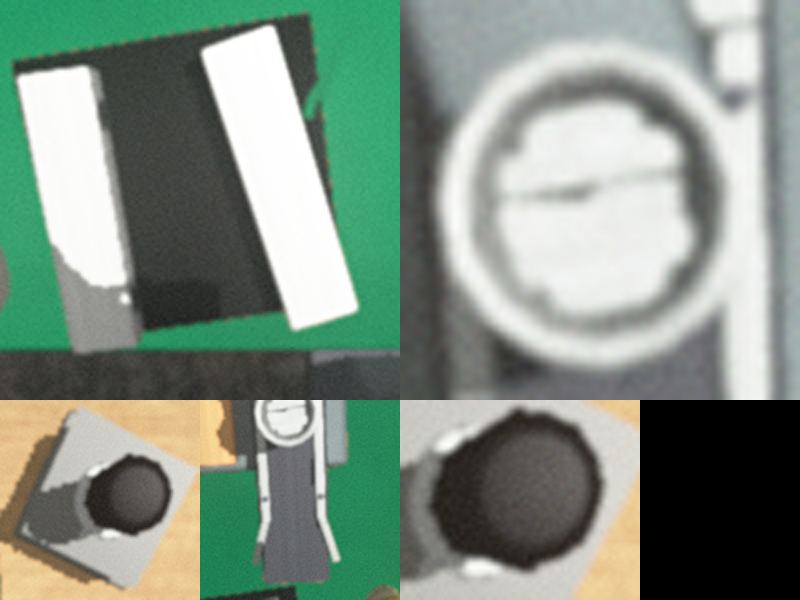

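```bash
python3 - <<'E'
from h import *
import pickle
T,c,S=pickle.load(open("blk.pkl","rb"))
pts=lambda L:[(70+y/2.667,160+x/2.667) for x,y in L]
P=pts([(202,50),(275,25),(357,308),(292,330)]); Q=pts([(18,75),(88,66),(137,345),(75,352)])
for nm,L in(("tall",P),("low",Q)):
  for z in(0.04,0.03):
    W=np.array([onz(c,p,z,T)[:2] for p in L]); d=lambda i,j:np.linalg.norm(W[i]-W[j])
    ax=(W[0]+W[1]-W[2]-W[3])/2
    print(nm,z,W.mean(0).round(4),"w",d(0,1).round(4),d(2,3).round(4),"l",d(1,2).round(4),d(0,3).round(4),"yaw",np.degrees(np.arctan2(ax[1],ax[0])).round(1))
T,c,S=pickle.load(open("drv.pkl","rb"))
a=onz(c,(89.25,280),.068,T);b=onz(c,(121.75,285.5),.068,T); v=a-b
print("drv pin",a.round(4),b.round(4),((a+b)/2).round(4),np.linalg.norm(v),np.degrees(np.arctan2(v[1],v[0])))
# handle top circle fit: g crop circle centre approx (525,490)->
print("top",onz(c,(80+90/4,265+125/4),.155,T))
T,c,S=pickle.load(open("stand.pkl","rb"))
f=lambda x,y:(72+y/8,228+(x-400)/8)
print("cup",onz(c,f(583,203),.1565,T)); a=onz(c,f(690,172),.148,T);b=onz(c,f(510,196),.148,T);v=a-b
print("slot yaw",np.degrees(np.arctan2(v[1],v[0])),np.linalg.norm(v))
g=lambda x,y:(90+(y-400)*.6,200+(x-200)*.6)
for L in([(258,455),(261,520)],[(325,455),(323,520)],[(262,580),(330,580)]):
    a,b=[onz(c,g(*p),.058 if L[0][1]<500 else .05,T) for p in L]; v=a-b; print(a,b,np.degrees(np.arctan2(v[1],v[0])))
E
```

```text
tall 0.04 [0.4199 0.2469] w 0.032 0.0317 l 0.1277 0.1288 yaw 17.8
tall 0.03 [0.4189 0.2465] w 0.033 0.0327 l 0.1317 0.1328 yaw 17.8
low 0.04 [0.4061 0.3372] w 0.03 0.0295 l 0.1245 0.1244 yaw 7.1
low 0.03 [0.4048 0.3396] w 0.031 0.0305 l 0.1284 0.1283 yaw 7.1
drv pin [0.4378 0.0663 0.068 ] [0.4078 0.0601 0.068 ] [0.4228 0.0632 0.068 ] 0.030613177277828366 11.6433159488566
top [0.4229484 0.0628764 0.155    ]
cup [0.64815445 0.24136737 0.1565    ]
slot yaw -82.78575253950122 0.0217211068131908
[0.6213008  0.26400865 0.058     ] [0.56980117 0.26260519 0.058     ] 1.5610332501630313
[0.62134105 0.21145585 0.058     ] [0.56984209 0.21199293 0.058     ] -0.5975122655148429
[0.5158316  0.26326255 0.05      ] [0.5158818  0.20431799 0.05      ] 90.04879146697033
```

```bash
python3 - <<'E'
from h import *
import pickle
def Ry(d):
    a=np.radians(d); return np.array([[np.cos(a),np.sin(a),0],[np.sin(a),-np.cos(a),0],[0,0,-1.]])
ims={}
for nm,p,y in(("d2",[0.42,0.134,0.24],-90),("s1",[0.625,0.31,0.29],-90),("s2",[0.625,0.17,0.26],90)):
    arm.move_ptp(p,Ry(y)); arm.pause(0.2); T=tool(); c=imaging.capture("wrist"); ims[nm]=c["image"]; cv2.imwrite(f"pics/{nm}.png",c["image"])
    S=spotter.silhouettes("wrist","driver" if nm=="d2" else "screw_cup")
    pickle.dump((T,c,S),open(f"{nm}.pkl","wb"))
    e=cv2.minAreaRect(cv2.findNonZero(S[0]["pixels"].astype(np.uint8))) if S else None
    print(nm,S and (S[0]["pixel"],S[0]["score"]),e, "pred cup",proj(c,[.648,.2414,.1565],T),"drv",proj(c,[.4228,.063,.068],T))
print(monitor.get_clock())
def cr(n,r,cc,h,w,s):
    r,cc=int(r),int(cc); print(n,"r0",r-h,"c0",cc-w,"s",s); return cv2.resize(ims[n][r-h:r+h,cc-w:cc+w],None,fx=s,fy=s,interpolation=cv2.INTER_CUBIC)
pr=lambda n,p:(lambda t:proj(t[1],p,t[0]))(pickle.load(open(n+".pkl","rb")))
a=cr("s1",*pr("s1",[.648,.2414,.1565]),30,32,6); b=cr("s2",*pr("s2",[.648,.2414,.1565]),30,32,6)
d=cr("d2",*pr("d2",[.4228,.063,.068]),30,32,6)
r1=np.hstack([a,b])[:, :768]
r2=np.hstack([d, cv2.resize(ims["s2"][:,:],(384,288))])
o=np.vstack([r1[:300],r2[:300,:768][:288]] if 0 else [cv2.resize(r1,(768,360))[:300], cv2.resize(r2[:288],(768,288))])
E
```

```text
Traceback (most recent call last):
plant.PlanningError: the arm cannot take that pose within its joint ranges
```

```bash
cat >> h.py <<'E'
def Ry(d):
    a=np.radians(d); return np.array([[np.cos(a),np.sin(a),0],[np.sin(a),-np.cos(a),0],[0,0,-1.]])
E
python3 - <<'E'
from h import *
print(monitor.get_qpos(),monitor.get_position())
for p in([0.42,0.134,0.24],[0.625,0.31,0.29],[0.625,0.17,0.26],[0.42,0.134,0.2],[0.648,0.2414,0.2]):
    print(p,[(y,None if (q:=arm.solve_ik(p,Ry(y))) is None else np.round(q).tolist()[4:]) for y in range(-180,180,30)])
E
```

```text
[-4.60248525e+00  3.90361525e+00  1.04500280e+02  4.48163605e-04
  7.16006571e+01  8.53813211e+01] [0.34522634 0.09009071 0.19996959]
[0.42, 0.134, 0.24] [(-180, [80.0, -88.0]), (-150, [80.0, -118.0]), (-120, [80.0, -148.0]), (-90, None), (-60, [80.0, 152.0]), (-30, [80.0, 122.0]), (0, [80.0, 92.0]), (30, [80.0, 62.0]), (60, [80.0, 32.0]), (90, [80.0, 2.0]), (120, [80.0, -28.0]), (150, [80.0, -58.0])]
[0.625, 0.31, 0.29] [(-180, [104.0, -73.0]), (-150, [104.0, -103.0]), (-120, [104.0, -133.0]), (-90, [104.0, -163.0]), (-60, None), (-30, [104.0, 137.0]), (0, [104.0, 107.0]), (30, [104.0, 77.0]), (60, [104.0, 47.0]), (90, [104.0, 17.0]), (120, [104.0, -13.0]), (150, [104.0, -43.0])]
[0.625, 0.17, 0.26] [(-180, [95.0, -85.0]), (-150, [95.0, -115.0]), (-120, [95.0, -145.0]), (-90, None), (-60, [95.0, 155.0]), (-30, [95.0, 125.0]), (0, [95.0, 95.0]), (30, [95.0, 65.0]), (60, [95.0, 35.0]), (90, [95.0, 5.0]), (120, [95.0, -25.0]), (150, [95.0, -55.0])]
[0.42, 0.134, 0.2] [(-180, [74.0, -88.0]), (-150, [74.0, -118.0]), (-120, [74.0, -148.0]), (-90, None), (-60, [74.0, 152.0]), (-30, [74.0, 122.0]), (0, [74.0, 92.0]), (30, [74.0, 62.0]), (60, [74.0, 32.0]), (90, [74.0, 2.0]), (120, [74.0, -28.0]), (150, [74.0, -58.0])]
[0.648, 0.2414, 0.2] [(-180, [91.0, -79.0]), (-150, [91.0, -109.0]), (-120, [91.0, -139.0]), (-90, None), (-60, [91.0, 161.0]), (-30, [91.0, 131.0]), (0, [91.0, 101.0]), (30, [91.0, 71.0]), (60, [91.0, 41.0]), (90, [91.0, 11.0]), (120, [91.0, -19.0]), (150, [91.0, -49.0])]
```

```bash
python3 - <<'E'
from h import *
import pickle
ims={};D={}
for nm,p,y in(("d2",[0.42,-0.008,0.25],90),("s2",[0.63,0.17,0.26],90),("s1",[0.705,0.21,0.27],150)):
    try: arm.move_ptp(p,Ry(y))
    except Exception as e: print(nm,e); continue
    arm.pause(0.2); T=tool(); c=imaging.capture("wrist"); ims[nm]=c["image"]; cv2.imwrite(f"pics/{nm}.png",c["image"])
    S=spotter.silhouettes("wrist","driver" if nm=="d2" else "screw_cup")
    D[nm]=(T,c); pickle.dump((T,c,S),open(f"{nm}.pkl","wb"))
    if S: 
        e=cv2.minAreaRect(cv2.findNonZero(S[0]["pixels"].astype(np.uint8))); px=(e[0][1],e[0][0]); print(nm,S[0]["score"],e,onz(c,px,.1565,T))
print(monitor.get_clock())
def cr(n,p,h,w,s):
    r,cc=proj(D[n][1],p,D[n][0]); r,cc=max(h,int(r)),max(w,int(cc)); print(n,"r0",r-h,"c0",cc-w,"s",s); return cv2.resize(ims[n][r-h:r+h,cc-w:cc+w],(2*w*s,2*h*s),interpolation=cv2.INTER_CUBIC)
C=[.648,.2414,.1565]
row1=[cr("s2",C,32,32,6)]+([cr("s1",C,32,32,6)] if "s1" in D else [])
row2=[cr("d2",[.4228,.063,.1],32,32,3),cr("s2",[.57,.237,.055],48,56,4)[:, :], cr("s1",[.57,.237,.055],30,30,2)]
r1=np.hstack(row1); o=np.zeros((600,800,3),np.uint8); o[:384,:r1.shape[1]]=r1
x=0
for i in (0,): o[384:576,0:192]=row2[0]
k=cv2.resize(row2[1],None,fx=.5,fy=.5); o[384:384+k.shape[0],200:200+k.shape[1]]=k
k=cv2.resize(ims["s1"],(288,216)); o[384:600,500:788]=k
cv2.imwrite("pics/crops2.png",o)
E
```

```text
d2 0.58 ((259.9004821777344, 113.00663757324219), (30.19962501525879, 30.266145706176758), 86.18592071533203) [0.42392295 0.06222393 0.1565    ]
s2 0.83 ((276.5000305175781, 110.49999237060547), (40.696434020996094, 41.59086227416992), 63.43495178222656) [0.64859999 0.24111095 0.1565    ]
s1 0.73 ((253.75003051757812, 118.75001525878906), (37.47665786743164, 39.59797668457031), 45.0) [0.64778427 0.24110945 0.1565    ]
10.8083
s2 r0 78 c0 243 s 6
s1 r0 86 c0 222 s 6
d2 r0 80 c0 225 s 3
s2 r0 66 c0 150 s 4
s1 r0 30 c0 188 s 2
```

View pics/crops2.png

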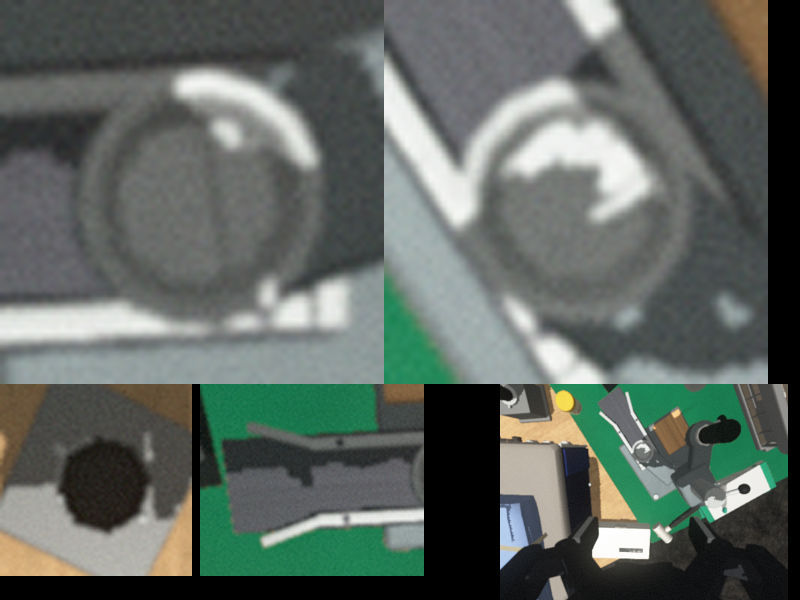

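```bash
python3 - <<'E'
from h import *
import pickle
T,c,S=pickle.load(open("s2.pkl","rb"))
g=lambda x,y:(66+(y-384)/2,150+(x-200)/2)
an=lambda a,b:np.degrees(np.arctan2(b[1]-a[1],b[0]-a[0])).round(1)
for nm,L,z in(("end",[(233,533),(222,438)],.05),("railR",[(322,523),(422,512)],.058),("railL",[(318,446),(412,437)],.058),("mouthtips",[(264,545),(250,428)],.058)):
    a,b=[onz(c,g(*p),z,T) for p in L]; print(nm,a.round(4),b.round(4),an(a,b), "mid",((a+b)/2).round(4))
f=lambda x,y:(78+y/6,243+x/6)
a,b=onz(c,f(222,240),.148,T),onz(c,f(208,150),.148,T); print("slot",an(a,b))
# Hough-type: line segments on both images
for nm in("s2","stand"):
    T,c,S=pickle.load(open(nm+".pkl","rb"))
    gr=cv2.cvtColor(c["image"],cv2.COLOR_BGR2GRAY)
    L=cv2.createLineSegmentDetector().detect(gr)[0][:,0]
    for l in L:
        for z in (.058,):
            a,b=onz(c,(l[1],l[0]),z,T),onz(c,(l[3],l[2]),z,T)
            m=(a+b)/2; n=np.linalg.norm(a-b)
            if n>.03 and .5<m[0]<.7 and .17<m[1]<.29: print(nm,m.round(3)[:2],n.round(3),(an(a,b)+45)%90-45)
# driver silhouettes
T,c,S=pickle.load(open("d2.pkl","rb"))
h=lambda x,y:(80+(y-384)/3,225+x/3)
a,b=onz(c,h(147,516),.068,T),onz(c,h(150,438),.068,T);print("right spots",a,b,an(a,b))
a=onz(c,h(62,450),.068,T);print("left spot",a)
T,c,S=pickle.load(open("drv.pkl","rb"))
e=cv2.minAreaRect(cv2.findNonZero(S["driver_holder"][0]["pixels"].astype(np.uint8)));print(e)
E
```

```text
end [0.5158 0.2049 0.05  ] [0.5144 0.2626 0.05  ] 91.4 mid [0.5151 0.2337 0.05  ]
railR [0.5747 0.2118 0.058 ] [0.6373 0.2184 0.058 ] 6.0 mid [0.606  0.2151 0.058 ]
railL [0.5744 0.2574 0.058 ] [0.6311 0.2624 0.058 ] 5.1 mid [0.6027 0.2599 0.058 ]
mouthtips [0.5373 0.1982 0.058 ] [0.5343 0.2677 0.058 ] 92.5 mid [0.5358 0.2329 0.058 ]
slot 100.5
s2 [0.607 0.219] 0.066 3.0
s2 [0.691 0.228] 0.04 18.69999999999999
s2 [0.555 0.211] 0.039 19.5
s2 [0.613 0.213] 0.082 3.3999999999999986
s2 [0.555 0.204] 0.036 20.299999999999997
s2 [0.69  0.201] 0.145 3.1000000000000014
s2 [0.614 0.264] 0.048 3.5
s2 [0.603 0.257] 0.067 3.299999999999997
s2 [0.555 0.26 ] 0.031 -14.8
s2 [0.649 0.211] 0.063 2.9000000000000057
s2 [0.65  0.285] 0.068 2.6000000000000014
s2 [0.588 0.266] 0.038 3.1000000000000014
stand [0.643 0.266] 0.034 4.5
stand [0.606 0.264] 0.031 3.9000000000000057
stand [0.615 0.22 ] 0.043 2.3000000000000114
stand [0.564 0.213] 0.058 16.599999999999994
stand [0.63  0.214] 0.08 3.700000000000003
stand [0.57  0.264] 0.036 -6.0
stand [0.596 0.256] 0.051 3.1000000000000014
stand [0.563 0.206] 0.053 16.6
stand [0.696 0.276] 0.063 20.0
stand [0.652 0.211] 0.065 2.6999999999999886
stand [0.674 0.199] 0.112 3.0
right spots [0.44185398 0.04969797 0.068     ] [0.44244115 0.07835305 0.068     ] 88.8
left spot [0.40911974 0.07405174 0.068     ]
((281.10589599609375, 103.62354278564453), (71.50228118896484, 73.35530090332031), 27.5972957611084)
```

```bash
python3 - <<'E'
from h import *
import pickle
o=np.zeros((600,800,3),np.uint8)
arm.servo_line([0.60,0.19,0.30],speed=0.3)
for i,(nm,p,y) in enumerate((("e1",[0.3625,0.168,0.13],-58),("e2",[0.297,0.063,0.13],0))):
    arm.move_ptp(p,Ry(y)); arm.pause(0.2); T=tool(); c=imaging.capture("wrist"); cv2.imwrite(f"pics/{nm}.png",c["image"]); pickle.dump((T,c),open(nm+".pkl","wb"))
    r,k=map(int,proj(c,[.4234,.0626,.09],T)); r0,k0=max(0,r-50),max(0,k-40); print(nm,r0,k0)
    m=c["image"][r0:r0+100,k0:k0+80]; m=cv2.resize(m,None,fx=5,fy=5,interpolation=cv2.INTER_CUBIC); o[:m.shape[0],i*400:i*400+m.shape[1]]=m
print(monitor.get_clock()); cv2.imwrite("pics/crops3.png",o[:500])
E
```

```text
e1 0 222
e2 0 215
16.0917
```

View pics/crops3.png

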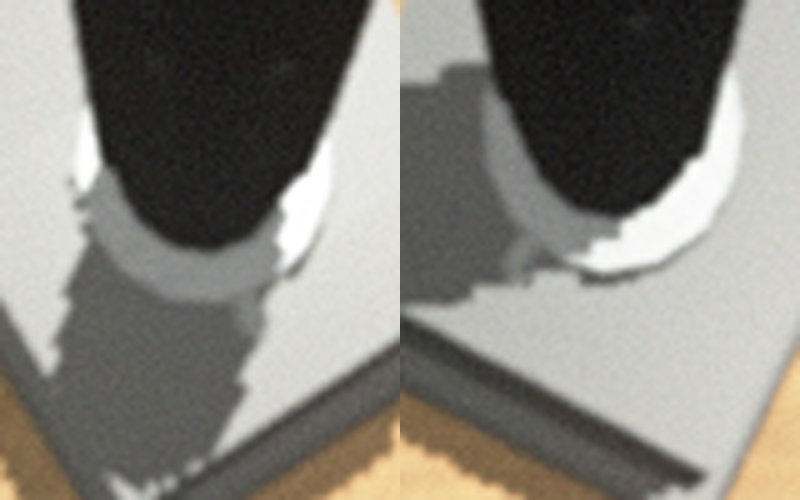

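The pin's end shows in both crops, at (63,271) in e1 and (52,239) in e2. That fixes the driver's yaw.

```bash
python3 - <<'E'
from h import *
import pickle
R=[]
for nm,px in(("e1",(63,271.4)),("e2",(52.4,239))):
    T,c=pickle.load(open(nm+".pkl","rb"))
    o,d=ray(c,px,T); R.append((o,d/np.linalg.norm(d)))
    for z in(.065,.068,.071):
        p=onz(c,px,z,T); v=p[:2]-[.4234,.0626]; print(nm,z,p.round(4),np.degrees(np.arctan2(v[1],v[0])).round(1),np.linalg.norm(v).round(4))
A=sum(np.eye(3)-np.outer(d,d) for o,d in R); b=sum((np.eye(3)-np.outer(d,d))@o for o,d in R); p=np.linalg.solve(A,b); print(p,np.degrees(np.arctan2(p[1]-.0626,p[0]-.4234)))
# shoulder ellipse in e2 & e1 : near edge points for axis check
T,c=pickle.load(open("e2.pkl","rb"))
P=[onz(c,(y/5,215+(x-400)/5),.071,T)[:2] for x,y in((484,110),(500,185),(560,250),(610,270),(680,250),(725,195),(742,130))]
P=np.array(P); s=np.linalg.lstsq(np.c_[2*P,np.ones(len(P))],(P**2).sum(1),rcond=None)[0]; print("axis e2",s[:2],np.sqrt(s[2]+s[:2]@s[:2]))
T,c=pickle.load(open("e1.pkl","rb"))
P=[onz(c,(y/5,222+x/5),.071,T)[:2] for x,y in((80,150),(95,210),(140,275),(200,300),(255,290),(290,262),(325,200),(330,150))]
P=np.array(P); s=np.linalg.lstsq(np.c_[2*P,np.ones(len(P))],(P**2).sum(1),rcond=None)[0]; print("axis e1",s[:2],np.sqrt(s[2]+s[:2]@s[:2]))
E
```

```text
e1 0.065 [0.4081 0.0735 0.065 ] 144.6 0.0188
e1 0.068 [0.408 0.074 0.068] 143.6 0.0191
e1 0.071 [0.4079 0.0745 0.071 ] 142.6 0.0195
e2 0.065 [0.408  0.0741 0.065 ] 143.3 0.0192
e2 0.068 [0.4074 0.0739 0.068 ] 144.7 0.0196
e2 0.071 [0.4068 0.0738 0.071 ] 146.0 0.02
[0.40785591 0.07387983 0.06667467] 144.0328556300126
axis e2 [0.42304696 0.06107681] 0.01691633465089894
axis e1 [0.42237871 0.06180048] 0.016403627700396103
```

```bash
cat >> h.py <<'E'
O=np.array([.6482,.2409]); YS=3.2; e=np.array([np.cos(np.radians(YS)),np.sin(np.radians(YS))]); n=np.array([-e[1],e[0]])
def S(x,y,z): return np.append(O+x*e+y*n,z)
F=lambda: np.array(monitor.get_wrist_force())
E
python3 - <<'E'
from h import *
B=np.array([.4199,.2469]); u=np.array([np.cos(np.radians(17.8)),np.sin(np.radians(17.8))])
g=B-.045*u
print(F().round(2))
arm.move_ptp([*g,.10],Ry(197.8)); arm.servo_line([*g,.018],speed=.1); arm.close(80); print("open",monitor.get_opening(),monitor.get_gripper_force(),F().round(2))
arm.servo_line([*g,.125],speed=.2); print("lift",monitor.get_opening(),F().round(2),np.array(monitor.get_moment()).round(2))
arm.move_ptp(S(-.125-.045,0,.125),Ry(183.2)); arm.servo_line(S(-.125-.045,0,.064),speed=.08); print("down",F().round(2))
arm.pause(.2);c=imaging.capture("scene");cv2.imwrite("pics/sc1.png",c["image"]);c=imaging.capture("wrist");cv2.imwrite("pics/wr1.png",c["image"])
print(monitor.get_clock())
a=cv2.imread("pics/sc1.png")[90:210,230:390]; b=cv2.imread("pics/wr1.png")
cv2.imwrite("pics/v1.png",np.vstack([cv2.resize(a,(480,360),interpolation=cv2.INTER_CUBIC),cv2.resize(b,(480,240))[:240]]))
E
```

```text
[ 0.2  -0.11 -0.75]
open 0.030343783307184968 80.13659119606018 [-0.92 -0.26  7.02]
lift 0.03048469066220666 [-0.08  0.05 -2.71] [-0.09  0.14  0.03]
down [-0.7   0.25 -1.66]
22.5083
```

View pics/v1.png

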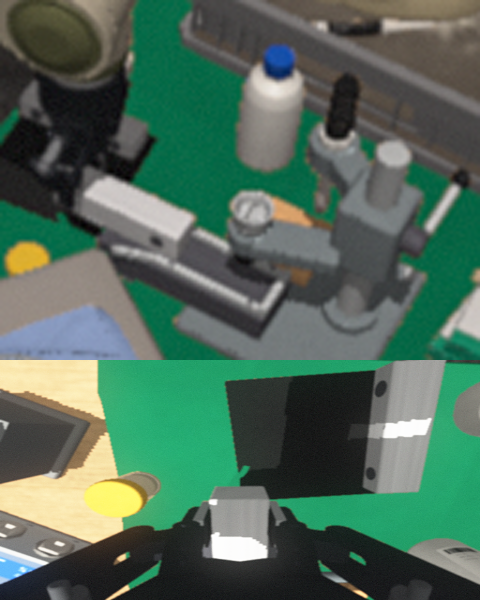

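The block is held level at the channel mouth and lined up with it (scene crop about (215,135)). Next I slide it in to the stop.

```bash
python3 - <<'E'
from h import *
G=-.045
for s in (-.10,-.075,-.055,-.042):
    arm.servo_line(S(s+G,0,.063),speed=.08); f=F(); print(s,f.round(2), (f[:2]@e).round(2),(f[:2]@n).round(2),np.array(monitor.get_position()).round(4)[2])
f0=F()[:2]@e
s=-.042
while s<-.028:
    s+=.0015; arm.servo_line(S(s+G,0,.063),speed=.03); f=F(); d=f[:2]@e; print(round(s,4),d.round(2),f[2].round(2))
    if d<f0-8: break
arm.release(); arm.pause(.3); print(F().round(2))
arm.servo_line(S(s+G-.01,0,.11),speed=.15)
c=imaging.capture("wrist")
arm.servo_line(S(s+G-.05,0,.2),speed=.2)
T=tool();c=imaging.capture("top"); 
print([ (a["score"],onz(c,a["pixel"],.084)) for a in spotter.find_in("top","tall_block")[:2]],monitor.get_clock())
E
```

```text
-0.1 [-0.07 -0.29 -2.43] -0.09 -0.28 0.0628
-0.075 [ 0.07  0.   -2.01] 0.07 -0.0 0.0628
-0.055 [-0.47 -0.99 -1.7 ] -0.52 -0.97 0.0628
-0.042 [ 0.52  0.64 -2.66] 0.56 0.61 0.0628
-0.0405 -0.25 -2.85
-0.039 0.13 -2.66
-0.0375 -0.16 -3.2
-0.036 0.32 -2.96
-0.0345 -5.01 -0.67
-0.033 -12.29 2.47
[-0.54  0.45 -0.77]
[] 27.8
```

```bash
python3 - <<'E'
from h import *
D=[.4232,.0622]
arm.move_ptp([*D,.20],Ry(169.3)); arm.servo_line([*D,.1113],speed=.12); print(F().round(2)); arm.close(100); arm.pause(.2)
print("grip",monitor.get_opening(),monitor.get_gripper_force(),F().round(2),np.array(monitor.get_moment()).round(3),monitor.get_position())
arm.servo_line([*D,.30],speed=.2); print("lift",monitor.get_opening(),F().round(2),monitor.get_clock())
C=[.6482,.2411]
arm.move_ptp([*C,.30],Ry(125)); arm.servo_line([*C,.225],speed=.15); arm.pause(.2); f0=F(); print("hover",f0.round(2),np.array(monitor.get_moment()).round(3),monitor.get_position())
for z in np.arange(.222,.2005,-.0015):
    arm.servo_line([*C,z],speed=.03); f=F()-f0; print(round(z,4),np.array(monitor.get_position())[2].round(4),f.round(2))
    if f[2]>5: break
print(np.array(monitor.get_moment()).round(3),monitor.get_clock())
c=imaging.capture("wrist");cv2.imwrite("pics/wr2.png",c["image"])
E
```

```text
[-0.43 -0.26  0.1 ]
grip 0.023939420365738463 97.65905141830444 [-1.34 -1.08  5.16] [-0.033  0.216 -0.013] [0.42336324 0.06211559 0.11173589]
lift 0.023928627439808618 [-0.77 -0.44 -1.4 ] 31.3833
hover [ 0.36  0.88 -1.37] [ 0.014 -0.009  0.048] [0.64849374 0.24107747 0.22626153]
0.222 0.2218 [-1.19 -1.24  0.24]
0.2205 0.2204 [-0.63 -1.36 -0.14]
0.219 0.2189 [-0.4  -0.19 -0.22]
0.2175 0.2174 [ 0.26 -1.26 -0.18]
0.216 0.2159 [-0.35 -0.71  0.8 ]
0.2145 0.2144 [-1.26 -1.38  0.76]
0.213 0.2129 [-0.57 -0.61 -0.14]
0.2115 0.2114 [-0.99 -0.26  0.02]
0.21 0.2099 [-0.15 -0.86  0.96]
0.2085 0.2084 [ 0.03 -0.91  0.21]
0.207 0.2069 [-0.56 -1.21  0.4 ]
0.2055 0.2054 [-0.89 -0.06 -0.09]
0.204 0.2039 [-0.36 -1.27  0.26]
0.2025 0.2034 [-1.2  -0.24  6.21]
[ 0.004  0.213 -0.027] 36.8417
```

The blade went into the slot at the first try and seated at a rim height of 156.7 mm. That puts the pad 37.7 mm above the anvil, which agrees with the slot angle. Next I turn the screw down in steps.

```bash
python3 - <<'E'
from h import *
C=[.6482,.2411]; z0=.2028; y0=125
t=monitor.get_clock()
for k in range(1,8):
    y=y0-20*k if k<7 else -5; z=z0-(y0-y)/360*.010
    arm.servo_line([*C,z],Ry(y),speed=.0014); arm.pause(.05)
    R=np.array(monitor.get_eef_rot()); print(y,np.degrees(np.arctan2(R[1,0],R[0,0])).round(1),np.array(monitor.get_position()).round(4),F().round(1),np.array(monitor.get_moment()).round(3),round(monitor.get_clock()-t,2))
E
```

```text
105 105.2 [0.6485 0.2411 0.2029] [-0.9  0.2  5.5] [-0.017  0.139 -0.077] 0.55
85 85.2 [0.6485 0.2411 0.2024] [-0.3  0.3  5.2] [-0.058  0.012 -0.076] 1.1
65 65.2 [0.6485 0.2411 0.2018] [-0.4 -1.2  5.3] [-0.073  0.026 -0.091] 1.65
45 45.2 [0.6486 0.241  0.2013] [ 0.3 -1.6  4.9] [-0.198 -0.075 -0.05 ] 2.2
25 25.2 [0.6486 0.2409 0.2007] [-0.1 -0.4  5. ] [-0.247 -0.108 -0.067] 2.75
5 5.2 [0.6486 0.2408 0.2001] [-0.3 -1.4  4.9] [-0.353  0.035 -0.076] 3.3
-5 -4.8 [0.6485 0.2408 0.1999] [ 0.6 -1.6  4.5] [-0.38   0.073 -0.084] 3.67
```

```bash
python3 - <<'E'
from h import *
C=[.6482,.2411]; z0=.2028; y0=125
for y in(-22,-40):
    arm.servo_line([*C,z0-(y0-y)/360*.010],Ry(y),speed=.0014); arm.pause(.1)
    print(y,np.array(monitor.get_position()).round(4),F().round(1),np.array(monitor.get_moment()).round(3))
arm.pause(.5); print(np.array(monitor.get_position()).round(4),F().round(1),monitor.get_clock())
arm.servo_line([*C,.225],speed=.06); print("up",F().round(2)); arm.servo_line([*C,.30],speed=.2)
D=[.4232,.0622]
arm.move_ptp([*D,.30],Ry(169.3)); arm.servo_line([*D,.14],speed=.2); f0=F(); print("pre",f0.round(2))
z=.14
while z>.110:
    z-=.005 if z>.117 else .001; arm.servo_line([*D,z],speed=.06); f=F()-f0
    if f[2]>4: break
print("seat",z,monitor.get_position(),f.round(2),monitor.get_clock())
E
```

```text
-22 [0.6485 0.2407 0.1994] [-0.4 -1.2  5.4] [-0.388  0.144 -0.091]
-40 [0.6484 0.2407 0.1989] [-1.  -1.4  6.6] [-0.461  0.207  0.005]
[0.6484 0.2407 0.1989] [ 0.  -1.6  5.3] 42.1833
up [ 0.07 -0.34 -1.2 ]
pre [-0.95  0.44 -1.91]
seat 0.11099999999999999 [0.42335613 0.06218933 0.11174023] [-1.3   0.16 11.17] 49.8167
```

```bash
python3 - <<'E'
from h import *
arm.release(); arm.pause(.1); D=[.4232,.0622]
arm.servo_line([*D,.20],speed=.2)
arm.move_ptp(S(-.09,0,.15),Ry(183.2)); arm.servo_line(S(-.083,0,.0635),speed=.1); arm.close(60); arm.pause(.15); f0=F(); print(monitor.get_opening(),f0.round(2),monitor.get_clock())
for d in(.010,.022,.032,.045,.068):
    arm.servo_line(S(-.083-d,0,.0635),speed=.05); f=F(); print(d,(f[:2]@e).round(2),f.round(2))
arm.release(); arm.pause(.1); print(F().round(2))
arm.servo_line(S(-.083-.068,0,.16),speed=.2); print(monitor.get_clock())
c=imaging.capture("scene");cv2.imwrite("pics/sc2.png",c["image"])
cv2.imwrite("pics/v2.png",cv2.resize(c["image"][80:220,160:400],(800,467),interpolation=cv2.INTER_CUBIC))
E
```

```text
0.030847138713083984 [-2.45  0.57  5.78] 53.7417
0.01 2.38 [2.36 0.52 4.7 ]
0.022 2.25 [ 2.27 -0.23  6.08]
0.032 3.64 [ 3.66 -0.15  6.61]
0.045 0.94 [0.93 0.18 7.82]
0.068 -1.76 [-1.74 -0.48  8.38]
[ 0.61  0.58 -0.17]
57.1583
```

View pics/v2.png

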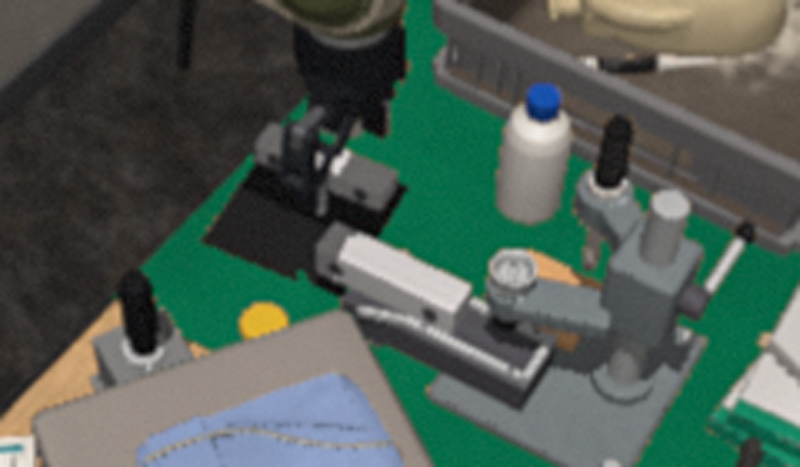

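The block lies level in the channel, clear of the pad. The driver stands upright in its holder at (315,140) in the crop, and the bystanders are where they were. I'm handing in.

```bash
python3 -c "
from h import *
print(arm.sign_off(), monitor.get_clock())"
```

```text
the job is handed in; nothing more can be done
the job is handed in; nothing more can be done
```

I handed the job in after about 57 s of the 72 s allowed (no verdict came back): the stop screw is set about 0.8 mm below the tall block's top, the block was drawn out against a light drag of a few newtons and lies level clear of the pad, and the driver is back upright in its holder.

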